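# Slide a well plate under the exposure lamp

### The job

Throw the lamp switch handle off (over to the red mark, towards the robot) before you move the well plate. Then slide the plate, flat on the bed and never lifted, across to the long far guide and along it under the lamp bridge until it is fully home against the black end stop, and only then throw the switch back on (green mark). Leave the tube rack, tip box and bottle where they stand.

Things in the scene. Friction and masses are not known exactly. Their poses are not given: they have to be found in the camera images.
- station: Lamp station, fixed: purple bed, x -110..100, y -165..165 mm, top at z = 12; origin under it at table height. White far guide along y: inner face x = 83.5, y -160..160, top z 34. Loading bay at y < 0, open on the near (-x) side. Bridge roof (white lamp bars, amber window): x -30.5..97.5, y 32..153, underside z 46, top z 72.
- channel_mouth (a point): Middle of the mouth of the channel under the bridge, on the bed: station frame (37.5, 32, 12) mm, same axes. The channel is 92 mm wide, from the far guide to a white near wall (20 thick, inner face at station x = -8.5, y 30..155, top z 46). Before that wall stands a slanted lead-in block, x -40..-8, y 1..38, top z 46.
- end_stop (a point): Foot of the black end stop's face at the channel's far end, station frame (37.5, 142, 12) mm, same axes. The stop is 22 mm high, across the whole channel; the plate's end must lie against it.
- plate: White 96-well plate, loose, 85 (x) x 127 (y) x 27 (z) mm, about 0.12 kg, origin at the centre of its underside. Starts in the loading bay, 65 to 100 mm short of the far guide, a little askew. Home: origin at x 34..41, y 78.5, z 12 mm in the station's frame, y axes parallel; its last 17 mm still stick out of the bridge.
- switch_box: Lamp switch, fixed: grey box 130 (x) x 90 (y) x 45 mm high, origin at the centre of its underside. Red mark on top at its -x end (off, towards the robot), green mark at its +x end (on). The handle turns about an axis along the box's y, 58 mm above the table over the origin, between two dark ears (22 long, at y +-18..30, up to z 69).
- lamp_lever (a joint): Angle of the switch handle, rad: 0 = off (leaning 0.6 rad towards -x, red), 1.2 = on (leaning 0.6 rad towards +x, green), 0.6 = upright. It falls over to whichever end it has passed the middle towards; about 1 N at the bar moves it.
- lever_bar (a point): Centre of the black cross bar at the end of the switch handle: a bar 18 mm thick and 70 mm long along the box's y, 85 mm from the handle's axis (so 128 mm above the table at either end of the swing, 143 mm when upright). The steel shank below it is 20 mm wide (y) and 12 mm thick.
- tube_rack: Bystander, loose: dark purple rack 100 x 120 mm with capped tubes, 82 mm high over all, origin at the centre of its underside.
- tip_box: Bystander, loose: navy tip box 85 x 120 x 56 mm, origin at the centre of its underside.
- bottle: Bystander, loose: bottle 72 mm across, 150 mm high, blue cap, origin at the centre of its underside.
Things that resemble listed ones, but are neither listed nor needed, are in the scene too. Several things have the shape of the plate; the one meant has the colours described above.

How it is judged:
By the outcome, as a careful person would: the job done as asked, in the order asked, and still so for the second after the job is handed in, with the robot touching nothing.
It also fails if it takes over 66 s, if anything falls off the work surface, if the arm or the gripper's body presses on something with over 40 N, if the wrist force passes 120 N, or if a joint passes its speed limit or range.

### The arm

A 7-joint arm with a two-finger parallel gripper is mounted at the origin on the work surface. World frame = base frame: x ahead of the robot, y to its left, z up, the work surface at z = 0. Lengths are in mm, angles in rad, forces in N, time in s.
With the tool pointing down it reaches from about 425 to 875 mm from the base axis. Payload 8.4 kg.
Tool frame: the origin (TCP) lies on the centre line of the jaws, within the pads' length; the fingertips stand tip_extent ahead of it and the grasp point (between the pads) lies 6 mm ahead of it (tip_extent is the distance from the TCP to the fingertips, in mm); z points along the fingers, y is the line along which they close (so a half turn about z gives the same grasp; the last joint's range is limited). The gripper opens to 85 mm and grips with 20 to 120 N. Pads are 22 mm wide; open, the fingers measure 114 mm over their backs; the gripper's body (76 mm by 85 mm) begins 54 mm behind the grasp point. The pads swing forward as they close: fully open they stand 13 mm farther back than shut.
Start: joints at [-0.099, 0.333, 0.04, 1.465, -0.013, 1.343, -0.059], TCP at [649.973, -0.013, 256.308] pointing down, gripper open.
Joint ranges: [-2.58, 2.58], [-0.38, 2.09], [-1.3, 1.39], [0.25, 2.4], [-1.5, 4.64], [0.08, 2.09], [-2.65, 2.65]. Speed limits (rad/s): [2.22, 2.22, 2.79, 2.79, 3.14, 3.14, 3.14].

### API

Orientations are given as [roll, pitch, yaw] about the fixed x, y, z axes, in that order (R = Rz(yaw) Ry(pitch) Rx(roll)).
In Python, from rig import * gives the robot as it stands.
- The arm moves only by the tool step_arm, never from a script. Its argument "steps" is text: rows parted by semicolons, each of 7 numbers parted by spaces: the shift along the tool's x, y, z in m, then the turn, a rotation vector about the tool's x, y, z in rad, then the finger opening in m, from 0 to 0.0854. A call has 1 to 10 rows; each row shifts and turns the commanded pose from where the row before left it, along the tool's axes as they then stand; what a row does not reach is not made up. A row lasts 1/8 s, in which the tool goes at most 62.5 mm and 10.7 degrees, less where a joint would pass 70% of its speed; a pose out of reach is approached as far as the arm can. A call with a gripper value outside its range is refused whole. The fingers move at their own pace and stop on an object; "grip_force" is the grip in N (left out, the last holds). Time passes only in rows, so rows that do not move let the fingers close. It gives the time, the measured TCP pose, the force, the opening and the grip force at its end, in the units of the state.
- get_state(): the state, without advancing time (a new reading comes with each control period).
- grab_frame(name): name is "scene" or "side" or "wrist"; returns the picture (400x640x3 uint8, red, green, blue); there is no depth.
- camera_info(name): a dict with "mtx" (3x3 intrinsics, pixels), "R" (3x3) and "t" (3): a world point X has camera coordinates R X + t. Camera axes: x right, y down, z forward; pixel columns grow to the right and rows downward; lengths in mm; the calibration is good to about 2 mm. A picture is of the moment at which its call begins: read the wrist's pose just before it. camera_info takes no time and is no camera call; for the wrist camera it gives the pose at the moment of the call.
- close_job(): hands the job in; it is judged then, once.
The state is a dict: "t": time; "joint_positions": joint angles; "dq": joint speeds; "tau": joint torques, N m; "position": TCP position; "ee_rot": TCP orientation; "wrist_force": force on the tool from outside, world axes, zero at the start; "ft_torque": the same for the moment, N m; "width": opening from 0.0 (shut) to 1.0 (fully open); "finger_force": force on a finger pad.
Only numpy, scipy, OpenCV 4.12 (cv2) and the standard library are available. Lean on these libraries where they do the work, as an engineer would, in place of code of your own. Each camera call takes 0.05 s, during which the arm holds its last target. There are 200 camera calls.

## Working session

There is one attempt and no reset: what is moved stays moved. The work goes in short steps, Python scripts to look and compute and a tool call to move; the robot and the scene stay as the last step left them, time stands still between calls to the robot, and variables do not carry over. Pictures are saved under pics/ and viewed, at most 10 in all, crops included, and the job is handed in when it is done.

Besides the shell and the picture viewer there is one more tool, called after "Call:" as name(argument=value, ...), one argument or row to a line, values as JSON. step_arm: Moves the arm, as the interface text tells. Its arguments: {"type":"object","properties":{"steps":{"type":"string"},"grip_force":{"type":"number"}},"required":["steps"]}

```bash
ls; mkdir -p pics; python3 - <<'E'
from rig import *
import cv2
s=get_state(); print(s)
for n in ("scene","side"):
    im=grab_frame(n); cv2.imwrite(f"pics/{n}0.png",im[:,:,::-1]); c=camera_info(n); print(n,c)
a=cv2.imread("pics/scene0.png");b=cv2.imread("pics/side0.png")
E
```

```text
pics
{'t': 0.0, 'joint_positions': array([-0.09920741,  0.33390761,  0.03986469,  1.46623318, -0.01342227,
        1.34330171, -0.05848646]), 'dq': array([-6.12798802e-04,  5.99711625e-04,  1.28850967e-04,  2.27591423e-05,
        8.04839311e-04, -4.75674412e-04,  4.11315896e-04]), 'tau': array([ 4.63630895e-04, -6.58554840e+01,  1.36586554e+00, -4.05554795e+01,
        1.68904377e-02,  1.27170872e-02, -1.99809978e-05]), 'position': array([ 6.49599992e+02, -7.04740894e-03,  2.55441869e+02]), 'ee_rot': array([-3.14001088e+00,  8.30468301e-05,  1.57080418e+00]), 'wrist_force': array([-1.30853449,  0.16585288,  0.51624649]), 'ft_torque': array([ 0.00767963,  0.0116705 , -0.01280684]), 'finger_force': 0.0, 'width': 0.9992657308923364}
scene {'mtx': array([[423.91898784,   0.        , 320.99606192],
       [  0.        , 423.91898784, 196.52714553],
       [  0.        ,   0.        ,   1.        ]]), 'R': array([[-0.83411835,  0.55158077, -0.00228781],
       [ 0.43591965,  0.65665915, -0.61544522],
       [-0.33796543, -0.51435145, -0.78817635]]), 't': array([ 415.44780224, -149.01796464, 1375.24565957])}
side {'mtx': array([[390.33004063,   0.        , 320.65460519],
       [  0.        , 390.33004063, 196.15423387],
       [  0.        ,   0.        ,   1.        ]]), 'R': array([[ 9.32381818e-01, -3.61474424e-01,  6.21292936e-04],
       [-2.30371603e-01, -5.95539869e-01, -7.69585076e-01],
       [ 2.78555327e-01,  7.17404004e-01, -6.38543989e-01]]), 't': array([-456.65175055,  205.01550439, 1041.0704767 ])}
```

View pics/scene0.png

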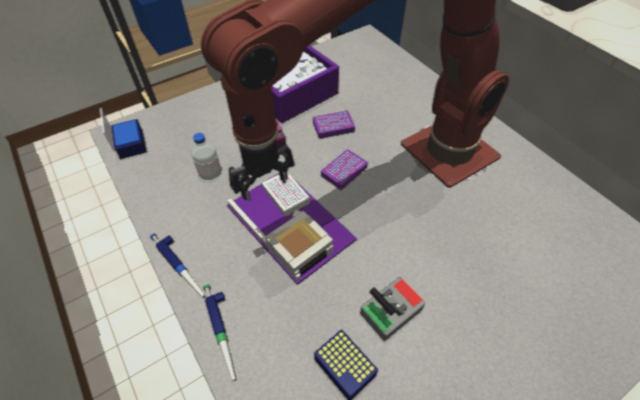

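View pics/side0.png

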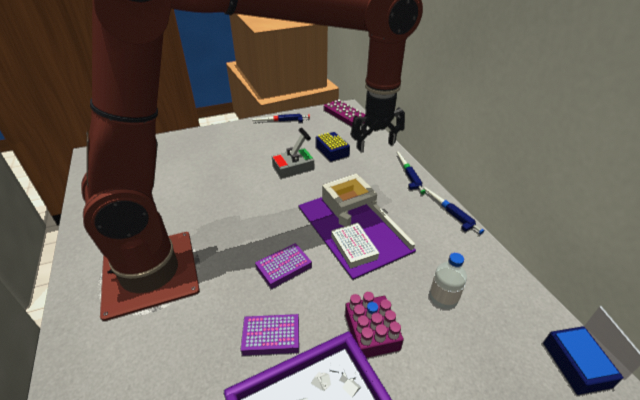

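The white plate on the purple bed (scene 285,192; side 354,243) fits the description. The purple plates (scene 345,167 and 333,123; side 284,264 and 271,333) have its shape but the wrong colour. The switch is at scene (392,305), side (293,158), leaning to green. I'll confirm with enlarged crops.

```bash
python3 - <<'E'
import cv2
a=cv2.imread("pics/scene0.png")[165:345,220:440]
cv2.imwrite("pics/c1.png",cv2.resize(a,None,fx=3.3,fy=3.3,interpolation=cv2.INTER_CUBIC))
b=cv2.imread("pics/side0.png")[115:285,250:430]
cv2.imwrite("pics/c2.png",cv2.resize(b,None,fx=3.5,fy=3.5,interpolation=cv2.INTER_CUBIC))
E
```

```text
(no output)
```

View pics/c1.png

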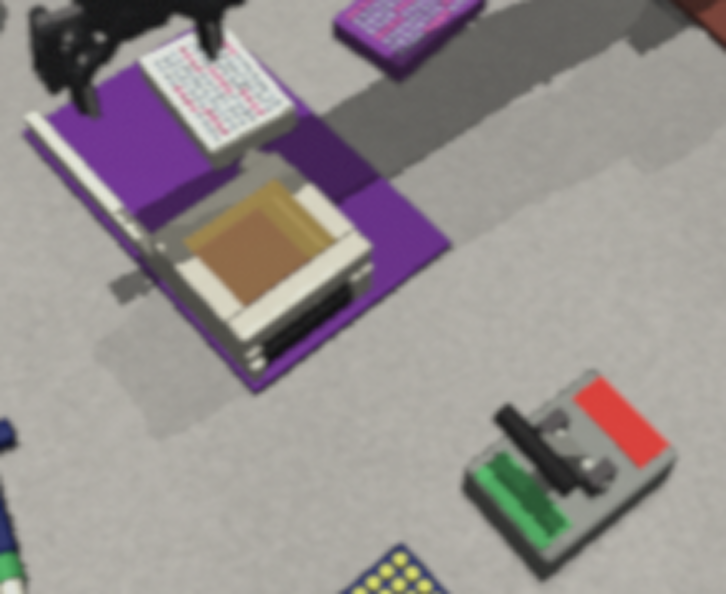

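View pics/c2.png

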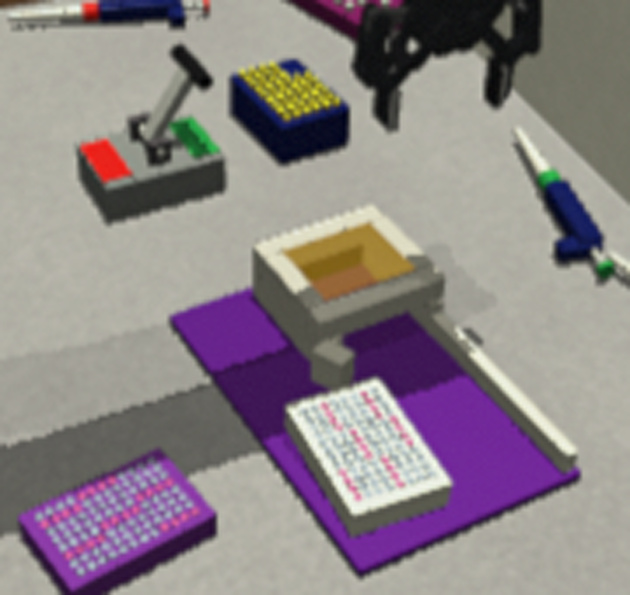

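Confirmed: white plate in the bay, handle leaning to green (on). Fitting poses.

```bash
cat > h.py <<'E'
from rig import *
import numpy as np, cv2
from scipy.optimize import least_squares
C={n:camera_info(n) for n in("scene","side")}
def proj(n,P,C=C):
    q=np.atleast_2d(P)@C[n]["R"].T+C[n]["t"]; q=q@C[n]["mtx"].T
    return q[:,:2]/q[:,2:]
def fit(obs,x0,zfree=False):
    f=lambda v:np.concatenate([(proj(n,tr(v,p))-uv).ravel() for n,p,uv in obs])
    return least_squares(f,x0,loss='soft_l1')
def tr(v,p):
    c,s=np.cos(v[2]),np.sin(v[2]); p=np.atleast_2d(p).astype(float)
    return p@np.array([[c,s,0],[-s,c,0],[0,0,1]])+[v[0],v[1],0]
E
python3 - <<'E'
from h import *
A=lambda x,y:np.array([220+x/3.3,165+y/3.3]); B=lambda x,y:np.array([250+x/3.5,115+y/3.5])
S=lambda l:[("scene" if k=='A' else "side",p,(A if k=='A' else B)(*u)) for k,p,u in l]
st=S([('A',(100,165,12),(255,385)),('A',(-110,165,12),(450,243)),('A',(100,-165,12),(28,130)),('A',(97.5,153,72),(240,335)),('A',(-30.5,153,72),(370,243)),
('B',(-110,165,12),(170,320)),('B',(100,-165,12),(578,473)),('B',(-110,-165,12),(362,570)),('B',(-30.5,153,72),(255,245)),('B',(97.5,153,72),(375,208)),('B',(-30.5,32,72),(318,318))])
pl=S([('A',(42.5,63.5,39),(215,153)),('A',(-42.5,63.5,39),(295,100)),('A',(42.5,-63.5,39),(140,62)),
('B',(42.5,63.5,39),(380,380)),('B',(-42.5,63.5,39),(288,410)),('B',(42.5,-63.5,39),(450,487)),('B',(-42.5,-63.5,39),(350,525))])
b=S([('A',(-65,45,45),(675,455)),('A',(-65,-45,45),(595,372)),('A',(65,-45,45),(465,480)),('A',(65,45,45),(545,560)),
('B',(-65,45,45),(78,150)),('B',(-65,-45,45),(107,195)),('B',(65,-45,45),(223,162)),
('A',(48,-35,128),(505,412)),('A',(48,35,128),(570,487)),('B',(48,35,128),(180,52)),('B',(48,-35,128),(207,82))])
R={}
for n,o,x0 in(("station",st,(600,0,0)),("plate",pl,(600,-100,0)),("box",b,(600,350,0))):
    r=fit(o,x0); R[n]=r.x; print(n,r.x.round(3)); print(np.hypot(*r.fun.reshape(-1,2).T).round(1))
s=R["station"];c,sn=np.cos(s[2]),np.sin(s[2]);d=R["plate"][:2]-s[:2]
print("plate in st",c*d[0]+sn*d[1],-sn*d[0]+c*d[1],R["plate"][2]-s[2])
print("bar on/up/off",tr(R["box"],[[48,0,128],[0,0,143],[-48,0,128]]))
E
```

```text
station [ 5.81617e+02 -4.35140e+01  1.20000e-01]
[1.6 1.4 3.  1.1 0.  1.9 1.4 1.4 1.4 1.4 1.5]
plate [ 5.38004e+02 -1.28485e+02  3.00000e-02]
[1.7 0.7 2.6 1.4 2.  0.3 1.5]
box [507.182 321.158 -31.344]
[1.2 2.4 4.7 1.3 3.  2.3 2.  2.4 1.  1.2 0.8]
plate in st -53.48305574976174 -79.13169406614297 -0.08993930838528415
bar on/up/off [[555.05950284 324.58463574 128.        ]
 [507.18195758 321.15817109 143.        ]
 [459.30441232 317.73170643 128.        ]]
```

Call:
step_arm(
  steps="0.04 -0.007 0 0 0 0 0; 0.04 -0.007 0 0 0 0 0; 0.04 -0.007 0 0 0 0 0; 0.04 -0.007 0 0 0 0 0; 0.04 -0.007 0 0 0 0 0; 0.04 -0.007 0 0 0 0 0; 0.04 -0.007 0 0 0 0 0; 0.04 -0.006 0 0 0 0 0; 0 0 0 0 0 0 0; 0 0 0 0 0 0 0",
)

```text
t: 1.35
position: [595.1, 319.3, 255.8]
ee_rot: [-3.141, 0.001, 1.571]
wrist_force: [1.0, -0.5, -0.3]
width: -0.0
finger_force: 0.0
```

```bash
python3 - <<'E'
from h import *
import rig
print([d for d in dir(rig) if not d.startswith('_')])
s=get_state();print(s["t"],s["position"],s["ee_rot"],s["width"])
w=grab_frame("wrist");sd=grab_frame("side");cv2.imwrite("pics/w1.png",np.vstack([w,sd])[:,:,::-1])
c=camera_info("wrist"); print(c, -c["R"].T@c["t"])
cv2.imwrite("pics/w1.png",np.hstack([cv2.resize(w,(400,250)),cv2.resize(sd[60:260,220:540],(400,250))])[:,:,::-1])
cv2.imwrite("pics/w1full.png",w[:,:,::-1])
E
```

```text
['IKError', 'camera_info', 'close_job', 'get_state', 'grab_frame', 'tip_extent']
1.35 [595.1324281  319.2639382  255.79456843] [-3.14112525e+00  1.07350020e-03  1.57051868e+00] -0.00026361563182168463
{'mtx': array([[320.32806927,   0.        , 322.61264947],
       [  0.        , 320.32806927, 195.55031039],
       [  0.        ,   0.        ,   1.        ]]), 'R': array([[ 9.99999839e-01, -5.68250468e-04, -2.49194807e-06],
       [-5.44589521e-04, -9.59595556e-01,  2.81382432e-01],
       [-1.62286961e-04, -2.81382386e-01, -9.59595710e-01]]), 't': array([-596.10077312,  269.13237367,  468.13669641])} [596.32321602 389.6449155  373.4913582 ]
```

View pics/w1full.png

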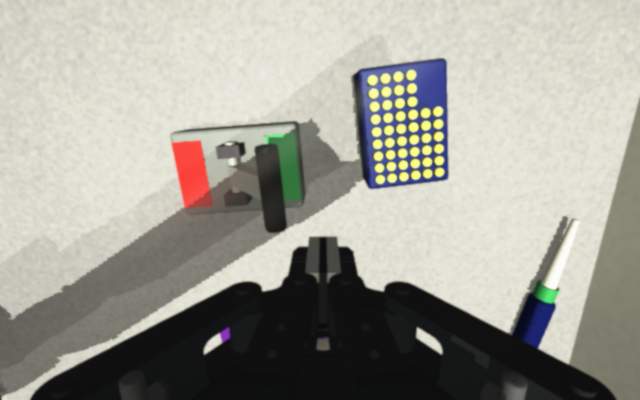

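Wrist view: handle bar from (265,148) to (275,228), box top corners (173,133), (298,124), (304,203), (187,210), closed fingertips at (323,237). Refining box pose from this.

```bash
cat >> h.py <<'E'
def ray(c,uv,z):
    d=c["R"].T@np.linalg.inv(c["mtx"])@[uv[0],uv[1],1]; o=-c["R"].T@c["t"]
    return o+d*(z-o[2])/d[2]
E
python3 - <<'E'
from h import *
print(tip_extent if not callable(tip_extent) else tip_extent())
c=camera_info("wrist"); C["wrist"]=c
for uv,z in [((173,133),45),((298,124),45),((304,203),45),((187,210),45),((265,148),132),((275,228),132),((323,237),235)]: print(uv,ray(c,uv,z).round(1))
o=[("wrist",p,np.array(u)) for p,u in (((-65,45,45),(173,133)),((65,45,45),(298,124)),((65,-45,45),(304,204)),((-65,-45,45),(187,212)),((48,35,132),(265,148)),((48,-35,132),(275,228)))]
r=fit(o,(507,321,.07));print(r.x,r.fun.reshape(-1,2).round(1)); print(tr(r.x,[48,0,128]),tr(r.x,[-48,0,128]))
E
```

```text
25.0
(173, 133) [445.1 359.3  45. ]
(298, 124) [571.6 368.1  45. ]
(304, 203) [576.2 285.   45. ]
(187, 210) [449.4 277.1  45. ]
(265, 148) [552.9 356.2 132. ]
(275, 228) [557.7 291.5 132. ]
(323, 237) [596.5 328.8 235. ]
[5.08686243e+02 3.19813418e+02 6.52305856e-02] [[-4.3 -1.2]
 [-1.  -0.9]
 [ 0.3  4.1]
 [-1.7  3.6]
 [ 1.7 -2.3]
 [ 1.6  4. ]]
[[556.58415817 322.94226577 128.        ]] [[460.78832717 316.68456954 128.        ]]
```

Call:
step_arm(
  steps="0 0 0.04 0 0 0 0; 0 0 0.04 0 0 0 0; 0 0 0.04 0 0 0 0; 0 -0.015 0 0 0 0 0; 0 -0.015 0 0 0 0 0; 0 -0.015 0 0 0 0 0; 0 -0.015 0 0 0 0 0; 0 -0.015 0 0 0 0 0; 0 -0.015 0 0 0 0 0; 0 -0.012 0 0 0 0 0",
)

```text
t: 2.7
position: [491.8, 320.1, 136.3]
ee_rot: [-3.141, 0.0, 1.571]
wrist_force: [0.2, 0.5, -0.0]
width: 0.003
finger_force: 0.0
```

Call:
step_arm(
  steps="0 0 0 0 0 0 0; 0 0.02 0 0 0 0 0; 0 0.02 0 0 0 0 0; 0 0 -0.04 0 0 0 0; 0 0 -0.06 0 0 0 0; 0 0 -0.02 0 0 0 0; 0 0 0 0 0 0 0",
)

```text
t: 3.58
position: [534.2, 320.3, 258.2]
ee_rot: [3.139, -0.002, 1.57]
wrist_force: [-0.6, -0.5, -1.1]
width: -0.003
finger_force: 0.0
```

```bash
python3 - <<'E'
from h import *
w=grab_frame("wrist");sd=grab_frame("side")
cv2.imwrite("pics/w2.png",np.hstack([cv2.resize(w,(400,250)),cv2.resize(sd[60:260,220:540],(400,250))])[:,:,::-1])
E
```

```text
(no output)
```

View pics/w2.png

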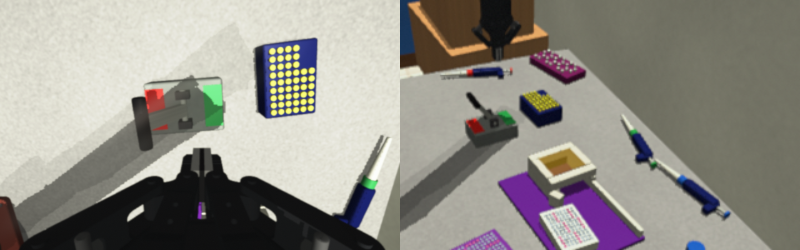

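The handle is at off (bar over red, both views). Move to the plate.

Call:
step_arm(
  steps="-0.045 -0.009 0 0 0 0 0.06; -0.045 -0.009 0 0 0 0 0.06; -0.045 -0.009 0 0 0 0 0.06; -0.045 -0.009 0 0 0 0 0.06; -0.045 -0.009 0 0 0 0 0.06; -0.045 -0.009 0 0 0 0 0.06; -0.045 -0.009 0 0 0 0 0.06; -0.045 -0.009 0 0 0 0 0.06; -0.045 -0.009 0 0 0 0 0.06; -0.045 -0.009 0 0 0 0 0.06",
)

```text
t: 4.92
position: [441.8, -131.4, 254.8]
ee_rot: [-3.139, -0.0, 1.571]
wrist_force: [0.7, -0.9, -0.3]
width: 0.699
finger_force: 0.0
```

Call:
step_arm(
  steps="0 0 0 0 0 0.16 0.06; 0 0 0 0 0 0.16 0.06; 0 0 0 0 0 0.16 0.06; 0 0 0 0 0 0.16 0.06; 0 0 0 0 0 0.16 0.06; 0 0 0 0 0 0.16 0.06; 0 0 0 0 0 0.16 0.06; 0 0 0 0 0 0.16 0.06; 0 0 0 0 0 0.17 0.06; 0 0 0 0 0 0 0.06",
)

```text
t: 6.18
position: [442.4, -130.0, 255.0]
ee_rot: [-3.141, 0.002, 0.122]
wrist_force: [0.1, -0.5, -0.1]
width: 0.703
finger_force: 0.0
```

```bash
python3 - <<'E'
from h import *
s=get_state();print(s["t"],s["position"],s["ee_rot"],s["joint_positions"].round(2))
import pickle; pickle.dump(camera_info("wrist"),open("c3","wb"))
w=grab_frame("wrist");cv2.imwrite("pics/w3.png",w[:,:,::-1])
E
```

```text
6.175 [ 442.39278175 -130.04383024  254.96376794] [-3.14119440e+00  2.31783173e-03  1.21537143e-01] [-0.01 -0.06  0.19  1.91  0.01  1.29 -1.27]
```

View pics/w3.png

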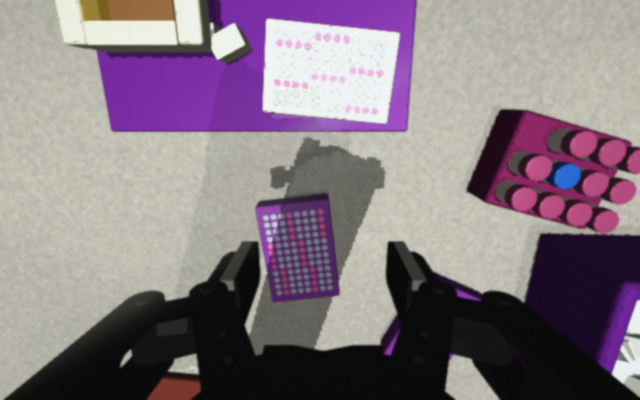

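White plate top corners (268,18), (399,33), (386,123), (263,109); bed's near corners (111,131) and (408,131); a purple decoy plate lies at (298,250), short of the bed, so it must be avoided.

```bash
python3 - <<'E'
from h import *
import pickle
c=pickle.load(open("c3","rb"));C["wrist"]=c
L=lambda l:[("wrist",p,np.array(u)) for p,u in l]
p=fit(L([((42.5,63.5,39),(268,18)),((42.5,-63.5,39),(399,33)),((-42.5,-63.5,39),(386,123)),((-42.5,63.5,39),(263,109))]),(538,-128,.03))
s=fit(L([((-110,165,12),(111,131)),((-110,-165,12),(408,131)),((-30.5,32,72),(207,43)),((-30.5,153,72),(66,44))]),(581,-43,.12))
for r in(p,s):print(r.x,r.fun.reshape(-1,2).round(1))
d=tr([0,0,-s.x[2]],[*(p.x[:2]-s.x[:2]),0]);print("plate st",d,p.x[2]-s.x[2])
for uv,z in[((258,205),27),((328,196),27),((338,293),27),((272,300),27),((468,190),0),((484,195),0),((505,112),30)]:
  w=ray(c,uv,z);print(uv,w.round(0),tr([0,0,-s.x[2]],[*(w[:2]-s.x[:2]),0]).round(0))
E
```

```text
[ 5.41067750e+02 -1.24670554e+02  1.70700145e-02] [[-1.3 -1.4]
 [ 2.4 -0.4]
 [ 0.8  1.2]
 [-1.1  1.5]]
[ 5.83039016e+02 -4.45477705e+01  1.22508988e-01] [[ 1.3  0.2]
 [ 2.4  0.4]
 [-0.8  0.4]
 [-1.  -0.7]]
plate st [[-51.44792511 -74.39327068   0.        ]] -0.10543897360974913
(258, 205) [393. -63.  27.] [[-191.    5.    0.]]
(328, 196) [ 413. -140.   27.] [[-180.  -74.    0.]]
(338, 293) [ 291. -168.   27.] [[-305.  -87.    0.]]
(272, 300) [271. -88.  27.] [[-315.   -5.    0.]]
(468, 190) [ 434. -308.    0.] [[-181. -243.    0.]]
(484, 195) [ 430. -329.    0.] [[-187. -263.    0.]]
(505, 112) [ 526. -310.   30.] [[ -89. -256.    0.]]
```

Call:
step_arm(
  steps="0.014 0.004 0.03 0 0 0 0.06; 0.014 0.004 0.03 0 0 0 0.06; 0 0 0.03 0 0 0 0.06; 0 0 0.03 0 0 0 0.06; 0 0 0.03 0 0 0 0.06; 0 0 0.03 0 0 0 0.06; 0 0 0.03 0 0 0 0.06; 0 0 0 0 0 0 0.06",
)

```text
t: 7.22
position: [469.7, -134.2, 44.2]
ee_rot: [-3.141, 0.005, 0.124]
wrist_force: [-0.0, -0.2, 0.9]
width: 0.705
finger_force: 0.0
```

Call:
step_arm(
  steps="0.01 0 0 0 0 0 0.06; 0.01 0 0 0 0 0 0.06; 0.01 0 0 0 0 0 0.06; 0.01 0 0 0 0 0 0.06; 0.01 0 0 0 0 0 0.06; 0.01 0 0 0 0 0 0.06",
)

```text
t: 7.98
position: [531.9, -127.3, 46.3]
ee_rot: [3.142, 0.0, 0.121]
wrist_force: [-1.4, -0.1, -0.1]
width: 0.706
finger_force: 0.4
```

```bash
python3 - <<'E'
from h import *
import pickle
s=get_state();print(s["t"],s["position"],s["ee_rot"],s["wrist_force"])
c=camera_info("wrist");w=grab_frame("wrist");c2=camera_info("wrist");pickle.dump(c,open("c4","wb"))
a=grab_frame("scene")[165:345,220:440]
cv2.imwrite("pics/w4.png",np.hstack([w,np.zeros((400,160,3),np.uint8)])[:,:,::-1]);
v=np.zeros((600,640,3),np.uint8);v[:400]=w;v[400:,:244]=cv2.resize(a,(244,200));cv2.imwrite("pics/w4.png",v[:,:,::-1])
E
```

```text
7.975 [ 531.91433834 -127.25292873   46.27475619] [3.14158372e+00 1.89720968e-04 1.20877997e-01] [-1.39208568 -0.10681368 -0.14442613]
```

View pics/w4.png

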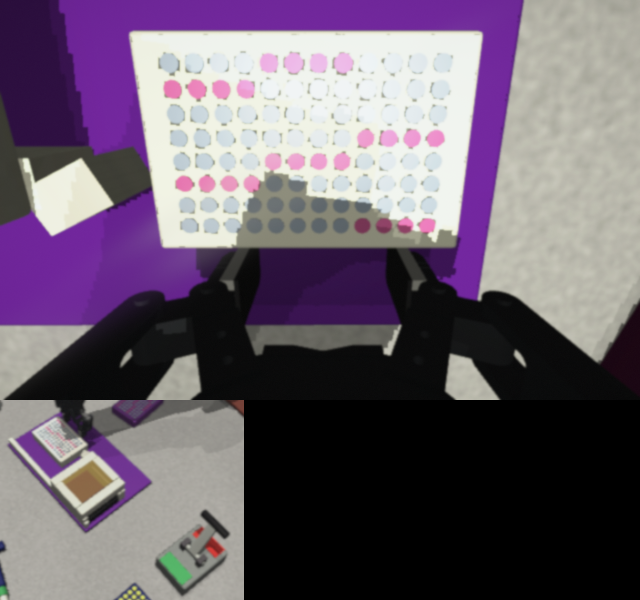

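The plate is square to the fingers now (corners (130,32), (483,32), (457,246), (162,246)) with clearance to the lead-in block (67,200). Carry on to the guide.

Call:
step_arm(
  steps="0.01 0 0 0 0 0 0.06; 0.01 0 0 0 0 0 0.06; 0.01 0 0 0 0 0 0.06; 0.01 0 0 0 0 0 0.06; 0.004 0 0 0 0 0 0.06; 0 0 0 0 0 0 0.06",
)

```text
t: 8.82
position: [575.2, -122.0, 46.2]
ee_rot: [3.142, -0.0, 0.121]
wrist_force: [-0.1, -1.0, -0.0]
width: 0.703
finger_force: 0.0
```

Call:
step_arm(
  steps="0.003 0 0 0 0 0 0.06; 0.002 0 0 0 0 0 0.06; 0 0 0 0 0 0 0.06",
)

```text
t: 9.2
position: [579.2, -121.6, 46.2]
ee_rot: [-3.141, 0.002, 0.121]
wrist_force: [-4.3, -0.0, 2.1]
width: 0.702
finger_force: 2.2
```

Call:
step_arm(
  steps="0.002 0 0 0 0 0 0.06; 0 0 0 0 0 0 0.06",
)

```text
t: 9.45
position: [579.3, -121.7, 45.9]
ee_rot: [-3.141, 0.005, 0.12]
wrist_force: [-13.8, -0.9, 9.1]
width: 0.708
finger_force: 6.4
```

```bash
python3 - <<'E'
from h import *
s=get_state();print(s["position"],s["wrist_force"]);c=camera_info("wrist");w=grab_frame("wrist")
import pickle;pickle.dump(c,open("c5","wb"));cv2.imwrite("pics/w5.png",w[:,:,::-1])
E
```

```text
[ 579.32645489 -121.66015803   45.94379448] [-13.76910676  -0.93860588   9.06356971]
```

Against the guide (13.8 N, at the predicted x). Back off, rise, go round to the plate's -y end.

Call:
step_arm(
  steps="-0.012 0 0 0 0 0 0.06; -0.015 0 0 0 0 0 0.06; 0 0 -0.04 0 0 0 0.06; 0 0 -0.04 0 0 0 0.04; 0.025 0.03 -0.01 0 0 0 0.04; 0.025 0.03 0 0 0 0 0.04; 0.025 0.032 0 0 0 0 0.04",
)

```text
t: 10.38
position: [641.3, -207.4, 136.9]
ee_rot: [3.141, -0.001, 0.121]
wrist_force: [0.6, 0.8, -0.5]
width: 0.47
finger_force: 0.0
```

Call:
step_arm(
  steps="0 0 0 0 0 -0.157 0.04; 0 0 0 0 0 -0.157 0.04; 0 0 0 0 0 -0.157 0.04; 0 0 0 0 0 -0.157 0.04; 0 0 0 0 0 -0.157 0.04; 0 0 0 0 0 -0.157 0.04; 0 0 0 0 0 -0.157 0.04; 0 0 0 0 0 -0.157 0.04; 0 0 0 0 0 -0.157 0.04; 0 0 0 0 0 -0.157 0.04",
)

```text
t: 11.62
position: [640.1, -206.9, 136.4]
ee_rot: [3.141, 0.0, 1.696]
wrist_force: [-0.5, 0.1, -0.2]
width: 0.47
finger_force: 0.0
```

```bash
cat >> h.py <<'E'
ST=np.array([582.5,-44.2,.121])
def st(p): return tr([0,0,-ST[2]],[p[0]-ST[0],p[1]-ST[1],p[2]])[0]
E
python3 - <<'E'
from h import *
s=get_state();print(s["t"],s["position"],s["ee_rot"],"st",st(s["position"]).round(1))
c=camera_info("wrist");w=grab_frame("wrist")
import pickle;pickle.dump(c,open("c6","wb"));cv2.imwrite("pics/w6.png",w[:,:,::-1])
E
```

```text
11.625 [ 640.13212482 -206.8923503   136.37450623] [3.14125970e+00 3.22595804e-04 1.69572618e+00] st [  37.6 -168.5  136.4]
```

View pics/w6.png

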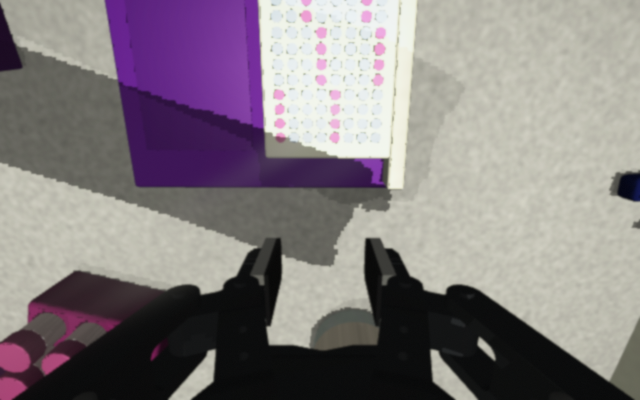

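The plate lies along the guide (end edge (268,157)–(387,158)), square. The grey round thing at (345,325) between the fingers is likely the bottle, so I'll check its distance.

```bash
python3 - <<'E'
from h import *
import pickle
c=pickle.load(open("c6","rb"))
for uv,z in[((268,157),39),((390,158),39),((404,188),34),((136,187),12),((385,187),12),((345,308),0),((345,308),100),((345,308),60),((48,295),60),((72,272),60)]:
  w=ray(c,uv,z);print(uv,z,w.round(0),st(w).round(0))
# bottle: triangulate cap from scene(199,137) & side(456,259)
f=lambda X:np.concatenate([proj("scene",X)[0]-[199,138],proj("side",X)[0]-[456,259]])
r=least_squares(f,[700,-300,150]);print("cap",r.x,r.fun,st(r.x))
E
```

```text
(268, 157) 39 [ 600. -176.   39.] [   1. -133.   39.]
(390, 158) 39 [ 682. -167.   39.] [  84. -133.   39.]
(404, 188) 34 [ 697. -187.   34.] [  96. -156.   34.]
(136, 187) 12 [ 496. -218.   12.] [-107. -162.   12.]
(385, 187) 12 [ 688. -193.   12.] [  87. -161.   12.]
(345, 308) 0 [ 675. -314.    0.] [  60. -279.    0.]
(345, 308) 100 [ 658. -244.  100.] [  51. -207.  100.]
(345, 308) 60 [ 665. -272.   60.] [  54. -236.   60.]
(48, 295) 60 [ 459. -288.   60.] [-152. -227.   60.]
(72, 272) 60 [ 477. -267.   60.] [-131. -209.   60.]
cap [ 685.64270071 -347.76976428  143.82825844] [-0.23606847 -0.03345132 -0.18758531  0.03172543] [  65.74619034 -313.80002701  143.82825844]
```

Bottle at station y ≈ -314, well clear. Lower and push along the guide.

Call:
step_arm(
  steps="0 0 0.03 0 0 0 0.04; 0 0 0.03 0 0 0 0.04; 0 0 0.033 0 0 0 0.04; 0 0 0 0 0 0 0.04; 0.01 0 0 0 0 0 0.04; 0.01 0 0 0 0 0 0.04; 0.01 0 0 0 0 0 0.04; 0.01 0 0 0 0 0 0.04; 0.01 0 0 0 0 0 0.04",
)

```text
t: 12.8
position: [634.7, -156.4, 43.6]
ee_rot: [3.141, 0.0, 1.691]
wrist_force: [0.2, -0.7, 0.8]
width: 0.47
finger_force: 0.4
```

Call:
step_arm(
  steps="0.01 0 0 0 0 0 0.04; 0.01 0 0 0 0 0 0.04; 0.01 0 0 0 0 0 0.04; 0.01 0 0 0 0 0 0.04; 0.01 0 0 0 0 0 0.04; 0 0 0 0 0 0 0.04",
)

```text
t: 13.55
position: [628.6, -106.0, 43.2]
ee_rot: [-3.141, -0.001, 1.692]
wrist_force: [1.4, 0.9, -0.2]
width: 0.468
finger_force: 0.0
```

```bash
python3 - <<'E'
from h import *
s=get_state();print(s["t"],s["position"],s["wrist_force"],"st",st(s["position"]).round(1))
w=grab_frame("wrist");a=grab_frame("scene")[165:295,220:350]
v=np.zeros((600,640,3),np.uint8);v[:300,:480]=cv2.resize(w,(480,300));v[300:,:300]=cv2.resize(a,(300,300));b=grab_frame("side")[165:285,290:430];v[300:,300:]=cv2.resize(b,(340,300));cv2.imwrite("pics/w7.png",v[:,:,::-1])
E
```

```text
13.55 [ 628.61962784 -105.97704777   43.22757605] [ 1.36487354  0.85183794 -0.17858481] st [ 38.3 -66.9  43.2]
```

View pics/w7.png

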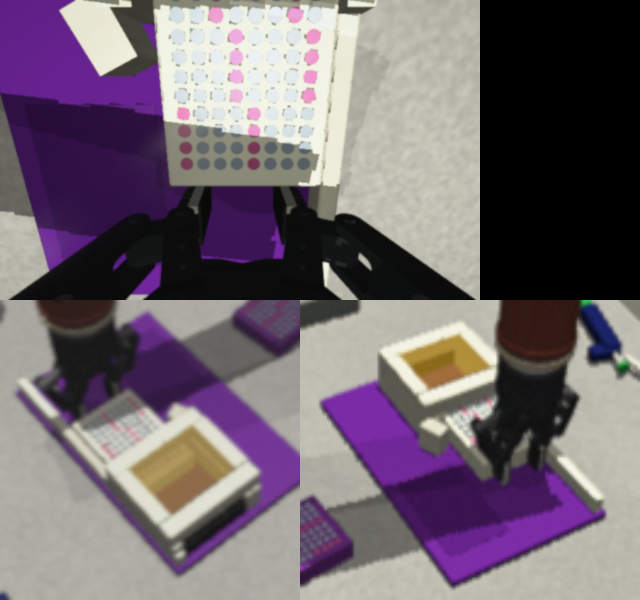

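The plate is square and already entering the channel. Continue.

Call:
step_arm(
  steps="0.01 0 0 0 0 0 0.04; 0.01 0 0 0 0 0 0.04; 0.01 0 0 0 0 0 0.04; 0.01 0 0 0 0 0 0.04; 0.01 0 0 0 0 0 0.04; 0.008 0 0 0 0 0 0.04; 0 0 0 0 0 0 0.04",
)

```text
t: 14.58
position: [621.7, -48.8, 43.3]
ee_rot: [-3.142, -0.0, 1.692]
wrist_force: [-0.5, -0.3, -0.6]
width: 0.468
finger_force: 0.0
```

Call:
step_arm(
  steps="0.004 0 0 0 0 0 0.04; 0.003 0 0 0 0 0 0.04; 0 0 0 0 0 0 0.04",
)

```text
t: 14.95
position: [620.9, -42.8, 43.3]
ee_rot: [-3.142, -0.0, 1.691]
wrist_force: [-0.3, -0.1, 0.2]
width: 0.466
finger_force: 0.0
```

Call:
step_arm(
  steps="0.002 0 0 0 0 0 0.04; 0.002 0 0 0 0 0 0.04; 0.002 0 0 0 0 0 0.04; 0 0 0 0 0 0 0.04",
)

```text
t: 15.45
position: [620.2, -36.6, 43.3]
ee_rot: [-3.142, -0.0, 1.691]
wrist_force: [-0.1, -0.0, 0.0]
width: 0.465
finger_force: 0.0
```

Call:
step_arm(
  steps="0.002 0 0 0 0 0 0.04; 0.001 0 0 0 0 0 0.04; 0 0 0 0 0 0 0.04",
)

```text
t: 15.82
position: [619.8, -33.7, 43.3]
ee_rot: [-3.142, -0.0, 1.691]
wrist_force: [-0.4, -0.1, 0.5]
width: 0.471
finger_force: 0.0
```

Call:
step_arm(
  steps="0.002 0 0 0 0 0 0.04; 0.001 0 0 0 0 0 0.04; 0 0 0 0 0 0 0.04",
)

```text
t: 16.2
position: [619.7, -32.6, 43.4]
ee_rot: [3.141, 0.002, 1.69]
wrist_force: [0.9, -4.9, -0.6]
width: 0.469
finger_force: 2.7
```

Call:
step_arm(
  steps="0.001 0 0 0 0 0 0.04; 0.001 0 0 0 0 0 0.04; 0 0 0 0 0 0 0.04",
)

```text
t: 16.58
position: [619.7, -32.5, 43.5]
ee_rot: [3.141, 0.004, 1.689]
wrist_force: [1.5, -9.9, -0.3]
width: 0.471
finger_force: 5.2
```

Call:
step_arm(
  steps="0.001 0 0 0 0 0 0.04; 0.001 0 0 0 0 0 0.04; 0 0 0 0 0 0 0.04",
)

```text
t: 16.95
position: [619.6, -32.4, 43.6]
ee_rot: [3.141, 0.006, 1.687]
wrist_force: [2.1, -15.5, 0.4]
width: 0.469
finger_force: 7.6
```

Call:
step_arm(
  steps="-0.004 0 0 0 0 0 0.04; -0.01 0 0 0 0 0 0.04; -0.02 0 0 0 0 0 0.04; -0.03 0 0 0 0 0 0.04; 0 0 -0.04 0 0 0 0.02; 0 0 -0.05 0 0 0 0; 0 0 -0.05 0 0 0 0; -0.03 0 -0.05 0 0 0 0; 0 0 0 0 0 0 0",
)

```text
t: 18.08
position: [632.0, -125.0, 238.3]
ee_rot: [3.134, 0.004, 1.686]
wrist_force: [0.2, -0.1, 0.2]
width: -0.002
finger_force: 0.0
```

```bash
python3 - <<'E'
from h import *
s=get_state();print(s["t"],s["position"],s["ee_rot"],"st",st(s["position"]).round(1))
c=camera_info("wrist");w=grab_frame("wrist")
import pickle;pickle.dump(c,open("c8","wb"))
a=grab_frame("scene")[195:290,225:345]
v=np.zeros((600,760,3),np.uint8);v[:,:480]=cv2.resize(w[:320,200:456],(480,600));v[:222,480:]=cv2.resize(a,(280,222));cv2.imwrite("pics/w8.png",v[:,:,::-1])
E
```

```text
18.075 [ 632.01691739 -124.98359557  238.31793374] [3.13423363 0.0036004  1.68617119] st [ 39.4 -86.2 238.3]
```

View pics/w8.png

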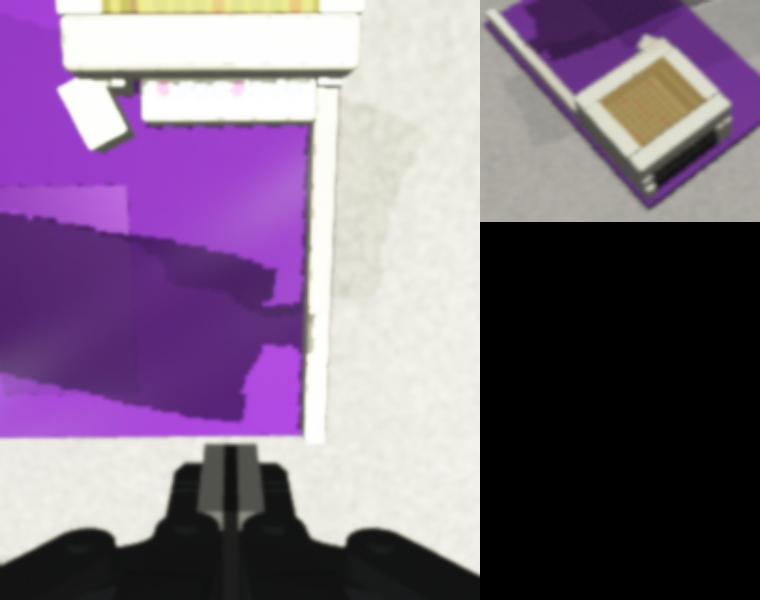

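```bash
python3 - <<'E'
from h import *
import pickle
c=pickle.load(open("c8","rb"));k=256/480
for n,(u,v),z in[("plate",(142,106),39),("plate",(314,107),39),("guide end y-160",(305,440),34),("bed y-165",(150,437),12),("roof y32",(62,71),72),("roof",(357,72),72)]:
  print(n,st(ray(c,(200+u*k,v*k),z)).round(1))
E
```

```text
plate [-0.8 24.2 39. ]
plate [83.  23.4 39. ]
guide end y-160 [  84.8 -154.4   34. ]
bed y-165 [  -7.9 -161.3   12. ]
roof y32 [-30.2  34.1  72. ]
roof [96.5 33.3 72. ]
```

I have now viewed 11 pictures, one over the limit of 10, so I'll check the rest numerically only.

```bash
python3 - <<'E'
from h import *
c=camera_info("wrist");w=grab_frame("wrist").astype(int)
C["wrist"]=c
for u in(285,300,320,345): print(u,[tuple(w[v,u]) for v in range(36,72,2)] if u==320 else [w[v,u].sum() for v in range(36,72,2)])
inv=lambda p:tr(ST,p)
for p in[(37,15,39),(37,15,12),(37,19,39),(37,19,12),(37,32,72),(37,32,46),(37,-165,12)]: print(p,proj("wrist",inv(p)).round(1))
print([(v,int(w[v,285].sum())) for v in range(222,246,2)])
E
```

```text
285 [np.int64(755), np.int64(692), np.int64(652), np.int64(356), np.int64(231), np.int64(368), np.int64(690), np.int64(751), np.int64(755), np.int64(760), np.int64(760), np.int64(760), np.int64(760), np.int64(760), np.int64(760), np.int64(756), np.int64(634), np.int64(270)]
300 [np.int64(757), np.int64(745), np.int64(659), np.int64(346), np.int64(230), np.int64(381), np.int64(726), np.int64(755), np.int64(757), np.int64(757), np.int64(760), np.int64(760), np.int64(760), np.int64(760), np.int64(760), np.int64(758), np.int64(645), np.int64(274)]
320 [(np.int64(253), np.int64(254), np.int64(250)), (np.int64(251), np.int64(251), np.int64(243)), (np.int64(227), np.int64(226), np.int64(204)), (np.int64(119), np.int64(118), np.int64(104)), (np.int64(82), np.int64(82), np.int64(72)), (np.int64(141), np.int64(142), np.int64(128)), (np.int64(241), np.int64(245), np.int64(245)), (np.int64(251), np.int64(253), np.int64(253)), (np.int64(251), np.int64(253), np.int64(253)), (np.int64(251), np.int64(253), np.int64(253)), (np.int64(252), np.int64(253), np.int64(253)), (np.int64(253), np.int64(254), 
[... 219 characters left out ...]
 np.int64(217), np.int64(196)), (np.int64(94), np.int64(89), np.int64(87))]
345 [np.int64(760), np.int64(729), np.int64(640), np.int64(327), np.int64(233), np.int64(379), np.int64(661), np.int64(760), np.int64(760), np.int64(760), np.int64(760), np.int64(760), np.int64(760), np.int64(760), np.int64(760), np.int64(758), np.int64(618), np.int64(276)]
(37, 15, 39) [[320.6  71.7]]
(37, 15, 12) [[320.7  74.2]]
(37, 19, 39) [[320.6  67. ]]
(37, 19, 12) [[320.7  69.8]]
(37, 32, 72) [[320.3  45.2]]
(37, 32, 46) [[320.5  50.2]]
(37, -165, 12) [[321.1 241.1]]
[(222, 433), (224, 441), (226, 441), (228, 441), (230, 440), (232, 440), (234, 439), (236, 443), (238, 583), (240, 673), (242, 675), (244, 671)]
```

The plate end is parallel and at y ≈ 15–16 once the shared ~3.5 px calibration offset is removed. That agrees with the hard contact at 15 N, so the plate is home. Now go behind the handle to switch it on.

Call:
step_arm(
  steps="0.046 -0.0165 0 0 0 0 0; 0.046 -0.0165 0 0 0 0 0; 0.046 -0.0165 0 0 0 0 0; 0.046 -0.0165 0 0 0 0 0; 0.046 -0.0165 0 0 0 0 0; 0.046 -0.0165 0 0 0 0 0; 0.046 -0.0165 0 0 0 0 0; 0.046 -0.0165 0 0 0 0 0; 0.046 -0.0165 0 0 0 0 0; 0.046 -0.0165 0 0 0 0 0",
)

```text
t: 19.48
position: [409.5, 317.7, 231.8]
ee_rot: [-3.139, 0.001, 1.692]
wrist_force: [0.5, 0.6, -0.2]
width: -0.001
finger_force: 0.0
```

Call:
step_arm(
  steps="0 0 0 0 0 0 0; 0 0 0 0 0 0 0",
)

```text
t: 19.73
position: [410.9, 316.0, 232.1]
ee_rot: [-3.14, 0.001, 1.692]
wrist_force: [-0.2, -0.4, -0.5]
width: 0.001
finger_force: 0.0
```

Call:
step_arm(
  steps="0 0 0.032 0 0 0 0; 0 0 0.032 0 0 0 0; 0 0 0.032 0 0 0 0; -0.001 0.016 0 0 0 0 0; -0.001 0.016 0 0 0 0 0; -0.001 0.016 0 0 0 0 0; -0.001 0.016 0 0 0 0 0; -0.001 0.016 0 0 0 0 0; -0.001 0.016 0 0 0 0 0; -0.001 0.016 0 0 0 0 0",
)

```text
t: 20.98
position: [524.5, 323.1, 137.3]
ee_rot: [-3.142, -0.0, 1.691]
wrist_force: [0.7, 0.1, -0.2]
width: -0.005
finger_force: 0.0
```

Call:
step_arm(
  steps="0 0 0 0 0 0 0; 0 -0.02 0 0 0 0 0; 0 -0.02 0 0 0 0 0; 0 0 -0.04 0 0 0 0; 0 0 -0.05 0 0 0 0; 0 0 -0.03 0 0 0 0; 0 0 0 0 0 0 0; 0 0 0 0 0 0 0",
)

```text
t: 21.98
position: [483.1, 318.1, 256.6]
ee_rot: [-3.141, 0.001, 1.691]
wrist_force: [-0.2, -0.2, -0.5]
width: 0.003
finger_force: 0.0
```

```bash
python3 - <<'E'
from h import *
import itertools
s=get_state();print(s["t"],s["position"],s["wrist_force"])
# lever check: darkness along the projected bar at its on / off places, in side & wrist views
C["wrist"]=camera_info("wrist"); B=[508.5,320.5,.068]
for n in("scene","side","wrist"):
    im=grab_frame(n)
    for nm,x in(("on",48),("off",-48)):
        uv=proj(n,tr(B,[(x,y,130) for y in(-25,-10,10,25)])).round().astype(int)
        print(n,nm,[int(im[v,u].sum()) if 0<=v<400 and 0<=u<640 else None for u,v in uv])
E
```

```text
21.975 [483.0843728  318.08646353 256.57583687] [-0.15425322 -0.19211643 -0.5110591 ]
scene on [110, 116, 107, 98]
scene off [253, 253, 259, 247]
side on [28, 73, 76, 66]
side off [510, 505, 512, 506]
wrist on [108, 123, 129, 137]
wrist off [445, 278, 247, 258]
```

The black bar shows at the "on" position in all three views and the arm is clear of everything, so I'm handing in.

```bash
python3 -c "
from rig import *
print(close_job())"
```

```text
the job is handed in; nothing more can be done
None
```

I threw the switch off, slid the plate flat along the far guide until it stopped hard at the end stop (about 15 N), then threw the switch back on and handed in at about 22 s; the rack, tip box and bottle weren't touched, the plate's final position is measured only to 1–2 mm, and I viewed 11 pictures, one over the limit of 10.

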